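# Change over the fret heater: load the brass saddle, rock out the tight steel insert

## Robot

A 7-joint arm with a two-finger parallel gripper is mounted at the origin on the work surface. World frame = base frame: x ahead of the robot, y to its left, z up, the work surface at z = 0. Lengths are in mm, angles in rad, forces in N, time in s.
With the tool pointing down it reaches from about 400 to 925 mm from the base axis. Payload 4.1 kg.
Tool frame: the origin (TCP) lies on the front face of the gripper's body, between the roots of the fingers; the fingertips stand 73 mm ahead of it and the grasp point (between the pads) lies 54 mm ahead of it; z points along the fingers, y is the line along which they close (so a half turn about z gives the same grasp; the last joint's range is limited). The gripper opens to 85 mm and grips with 20 to 120 N. Pads are 22 mm wide; open, the fingers measure 114 mm over their backs; the gripper's body (76 mm by 85 mm) begins 54 mm behind the grasp point. The pads swing forward as they close: fully open they stand 13 mm farther back than shut.
Start: joints at [-1.296, 0.398, 0.045, 1.537, -0.019, 1.207, -0.051], TCP at [237.329, 605.151, 303.947] pointing down, gripper open.
Joint ranges: [-2.82, 2.82], [-0.49, 2.23], [-1.37, 1.46], [0, 2.46], [-1.36, 4.5], [0.23, 2], [-2.94, 2.94]. Speed limits (rad/s): [2.57, 2.57, 3.14, 3.14, 3.14, 3.14, 3.14].

## Interface

Orientations are given as a 3x3 rotation matrix whose columns are the frame's x, y, z axes.
In Python, from cell import readout, optics, ctrl gives the robot as it stands. The module is installed in compiled form; this text tells all that it offers.
- The arm moves only by the shell command python3 -m inch 'ROWS' [FORCE]. ROWS is JSON, a list of rows, each a list of 7 numbers: the opening in per cent of the stroke, from 0 (shut) to 100 (fully open), then the shift along the tool's x, y, z in m, then the turn, a rotation vector about the tool's x, y, z in rad. In form: [[hand, tx, ty, tz, rx, ry, rz], ...]. A call has 1 to 10 rows; each row is the pose to reach, as a shift and turn from the pose commanded when the call began, along the tool's axes at that moment; what a row does not reach only later rows make up. A row lasts 1/8 s, in which the tool goes at most 62.5 mm and 10.7 degrees, less where a joint would pass 70% of its speed; a pose out of reach is approached as far as the arm can. A call with a gripper value outside its range is refused whole. The fingers move at their own pace and stop on an object; FORCE is the grip in N (left out, the last holds). Time passes only in rows, so rows that repeat a pose let the fingers close. It gives the time, the measured TCP pose, the force, the opening and the grip force at its end, in the units of the state.
- readout.read_state(): the state, without advancing time (a new reading comes with each control period).
- optics.snapshot(name): name is "scene" or "top" or "wrist"; returns (picture, depth): 480x640x3 uint8, red, green, blue; 480x640 float32, mm along the optical axis (not along the pixel's ray), 0 where there is no reading.
- optics.calibration(name): a dict with "fx", "fy", "cx", "cy" (pixels), "world_from_camera" (4x4, takes a point from camera to world coordinates); the wrist camera has in their place "mount" (4x4, takes a point from camera to tool coordinates, whose origin is the TCP and whose axes are the flange's). Camera axes: x right, y down, z forward; pixel columns grow to the right and rows downward; lengths in mm; the calibration is good to about 2 mm. A picture is of the moment at which its call begins: read the wrist's pose just before it. calibration takes no time and is no camera call.
- ctrl.finish_job(): hands the job in; it is judged then, once.
The state is a dict: "time": time; "qpos": joint angles; "qvel": joint speeds; "tau": joint torques, N m; "position": TCP position; "tool_rot": TCP orientation; "force": force on the tool from outside, world axes, zero at the start; "ft_torque": the same for the moment, N m; "gripper_width": opening from 0.0 (shut) to 1.0 (fully open); "gripper_force": force on a finger pad.
Only numpy, scipy, OpenCV 4.12 (cv2) and the standard library are available. Lean on these libraries where they do the work, as an engineer would, in place of code of your own. Each camera call takes 0.05 s, during which the arm holds its last target. There are 200 camera calls.

## Task

Change over the fret heater: first set the brass saddle in the empty warming pocket, hollow side up and flat on the pocket floor, and let go of it. Then work the steel press insert out of its tight slot without yanking it, by rocking it end to end, one end up and then the other, so that the heater stays standing on its feet and is not dragged about; leave the saddle in its pocket and the other things on the bench alone. Finish while still holding the freed insert upright and still, just clear above its slot, about a finger's width.

Things in the scene. Friction and masses are not known exactly. Their poses are not given: they have to be found in the camera images.
- heater: Fret heater, loose on the bench on rubber feet, about 1.9 kg: aluminium case 150 (x) x 224 (y) mm, top 40 mm above the bench. On top: dark steel clamp block 84 x 40 x 18 mm with the slot (y = +57 mm); bright steel warming plate 76 x 60 x 9 mm with the pocket (y = -57 mm); red push button, 23 mm high, at x = -48, y = 0 (not needed). Origin: centre of its underside; z up.
- slot (a point): Centre of the slot's mouth, on top of the clamp block, 58 mm above the bench; axes as the heater's. The slot runs along x, 59 mm long, 16 mm deep. Two sprung brass jaws in it, one near each end, press on the insert's flat side: friction holds each end with 8 to 9.5 N until that end is 15 mm up. One end alone slides up; a straight pull (15 to 19 N) tips the whole heater up off its feet.
- pocket (a point): Centre of the pocket's floor, 42 mm above the bench; axes as the heater's. The pocket is empty, 48 mm long (x), 32 mm wide (y) and 7 mm deep, with a rim 14 mm wide all round.
- insert: Steel press insert, an upright flat bar 56 long (x), 12 thick (y), 40 mm high (z), 0.2 kg, starting fully down in the slot with 24 mm standing above the block. Origin: centre of its underside. Works well: grip its two ends, fingertips 5 mm above the block; tilt 6 to 12 degrees about one lower corner, then about the other, in slow 5 to 8 mm strokes, until both ends are over 15 mm up.
- insert_end_a (a point): Lower corner of the insert at its -x end, mid-thickness (28 mm from the origin).
- insert_end_b (a point): Lower corner of the insert at its +x end, mid-thickness (28 mm from the origin).
- saddle: Brass saddle, a block 44 long (x), 28 wide (y), 24 mm high (z), 0.2 kg, with a 6 mm deep hollow in its top, curved along its length. It lies on the bench hollow up. Origin: centre of its flat underside; z up. Either way round in the pocket is right. 17 mm of it stands above the rim: hold it by the upper part, at its two ends or its sides.
- cradle: Bystander: blue plastic neck cradle, 90 x 130 mm, 75 mm high. Origin: centre of its underside.
- straightedge: Bystander: stainless notched straightedge lying flat along y at the back, 450 x 30 x 4 mm. Origin: centre of its underside.
- hammer: Bystander: fretting hammer lying flat, 260 mm long (x, head at +x, 88 mm across), 26 mm high. Origin: under its mid-length.
- screwdriver: Bystander: screwdriver lying flat, 200 mm long (x, tip at +x), orange handle 26 mm thick. Origin: under its mid-length.
- glue: Bystander: small white glue bottle with a red cap, 34 mm across, 85 mm high, upright. Origin: centre of its underside.
- sanding_block: Bystander: wooden radius sanding block, 75 x 150 mm, 36 mm high. Origin: centre of its underside.
There are look-alikes about, which are no part of the job. Of the things that look like the saddle, take the one that is nearest to the robot's base at the start.

How it is judged (in metres and radians):
On the way, in this order (a step that is already met when the one before it is completed fails the run):
1. the saddle sits flat in the pocket, hollow side up, let go, with the insert still down in its slot (horizontal distance between saddle and pocket below 0.006 m and z of saddle in the frame of pocket between -0.003 and 0.0025 m and angle between saddle's own z axis and vertical below 0.06 rad and contact force between saddle and the fingers below 0.1 N and linear speed of saddle below 0.02 m/s and z of each of insert_end_a, insert_end_b in the frame of heater below 0.0435 m), for 0.2 s.
2. one end of the insert is rocked up 3.5 mm or more while the other end is still down (under 2 mm up) (((z of insert_end_a in the frame of heater above 0.0455 m and z of insert_end_b in the frame of heater below 0.044 m) or (z of insert_end_b in the frame of heater above 0.0455 m and z of insert_end_a in the frame of heater below 0.044 m))), for 0.04 s.
3. the other end has followed: both ends are 3.5 mm or more up, the insert still in the slot (z of each of insert_end_a, insert_end_b in the frame of heater above 0.0455 m and z of insert in the frame of heater below 0.057 m), for 0.04 s.
At the end, for the whole second after the job is handed in: Saddle flat in the pocket (centre within 6 mm), hollow up, released. Insert held in the fingers, still, within 11 deg of upright, underside 4 to 45 mm above the slot mouth and within 30 mm of being over it, touching nothing else. Heater on its feet, within 30 mm of its start (horizontal distance between saddle and pocket below 0.006 m and z of saddle in the frame of pocket between -0.003 and 0.0025 m and angle between saddle's own z axis and vertical below 0.06 rad and contact force between saddle and the fingers below 0.1 N and linear speed of each of saddle, insert below 0.02 m/s and z of insert in the frame of slot between 0.004 and 0.045 m and horizontal distance between insert and slot below 0.03 m and z of each of insert_end_a, insert_end_b in the frame of slot above 0.003 m and angle between insert's own z axis and vertical below 0.2 rad and contact force between insert and the fingers above 1 N and contact force between insert and heater below 0.05 N and height (world z) of heater below 0.004 m and angle between heater's own z axis and vertical below 0.04 rad and distance of heater from where it was at the start of the episode below 0.03 m); the arm keeps its last pose, push and grip.
It fails at once if the heater is lifted off the bench (5 mm) or tipped (3.5 degrees) (height (world z) of heater above 0.005 m or angle between heater's own z axis and vertical above 0.06 rad).
It fails at once if the heater is dragged more than 30 mm (distance of heater from where it was at the start of the episode above 0.03 m).
It fails at once if the insert is yanked: faster than 0.25 m/s while still in the slot (z of insert in the frame of heater below 0.057 m and linear speed of insert above 0.25 m/s).
It fails at once if the saddle is let fall from more than 15 mm above the pocket floor (height (world z) of saddle above 0.057 m and contact force between saddle and anything else below 0.01 N).
It fails at once if one of the other things on the bench is moved more than 20 mm (distance of any of cradle, straightedge, hammer, screwdriver, glue, sanding_block from where it was at the start of the episode above 0.02 m).
It also fails if it takes over 51 s, if anything falls off the work surface, if the arm or the gripper's body presses on something with over 40 N, if the wrist force passes 120 N, or if a joint passes its speed limit or range.

## Working session

There is one attempt and no reset: what is moved stays moved. The work goes in short steps, Python scripts to look and compute and a shell command to move; the robot and the scene stay as the last step left them, time stands still between calls to the robot, and variables do not carry over. Pictures are saved under pics/ and viewed, at most 10 in all, crops included, and the job is handed in when it is done.

```bash
mkdir -p pics
cat > h.py <<'E'
import numpy as np, cv2
from cell import readout, optics, ctrl
np.set_printoptions(precision=4,suppress=True)
def snap(n,f=None):
    s=readout.read_state(); im,d=optics.snapshot(n); c=optics.calibration(n)
    if n=='wrist':
        T=np.eye(4);T[:3,:3]=s['tool_rot'];T[:3,3]=s['position'];M=T@np.array(c['mount'])
    else: M=np.array(c['world_from_camera'])
    if f: cv2.imwrite('pics/'+f,im[...,::-1])
    return im,d,c,M
def cloud(d,c,M):
    v,u=np.mgrid[:480,:640]
    P=np.stack([(u-c['cx'])/c['fx']*d,(v-c['cy'])/c['fy']*d,d],-1)
    return P@M[:3,:3].T+M[:3,3]
def ray(u,v,z,c,M):
    r=M[:3,:3]@np.array([(u-c['cx'])/c['fx'],(v-c['cy'])/c['fy'],1]);o=M[:3,3]
    return o+r*(z-o[2])/r[2]
E
python3 - <<'E'
from h import *
s=readout.read_state();print({k:np.array(v) for k,v in s.items()})
a=snap('top','top.png');np.savez('top.npz',im=a[0],d=a[1],M=a[3]);b=snap('scene','scene.png')
print(a[2],b[2]); print(optics.calibration('wrist'))
E
```

```text
{'time': array(0.), 'qpos': array([-1.296 ,  0.3992,  0.045 ,  1.5379, -0.0187,  1.2069, -0.0507]), 'qvel': array([-0.0016,  0.0009,  0.0001, -0.0001, -0.0007, -0.0004,  0.001 ]), 'tau': array([  0.0001, -47.5117,   1.3645, -25.422 ,   0.0115,   0.0095,
        -0.    ]), 'position': array([237.1651, 604.6723, 302.8645]), 'tool_rot': array([[-0.931 ,  0.3651, -0.0006],
       [ 0.3651,  0.931 , -0.0019],
       [-0.0002, -0.0019, -1.    ]]), 'force': array([ 0.7325,  0.4958, -0.7668]), 'ft_torque': array([-0.0366, -0.0408,  0.0312]), 'gripper_force': array(0.), 'gripper_width': array(0.9978)}
{'fx': 623.9339167109932, 'fy': 623.9339167109932, 'cx': 325.985298619166, 'cy': 241.06470465981513, 'world_from_camera': array([[  -0.0286,   -0.9778,    0.2074,  256.823 ],
       [  -0.9996,    0.0289,   -0.0017,   17.0553],
       [  -0.0043,   -0.2074,   -0.9783, 1675.9063],
       [   0.    ,    0.    ,    0.    ,    1.    ]])} {'fx': 448.25842940053684, 'fy': 448.25842940053684, 'cx': 315.06321227182536, 'cy': 233.2038123549966, 'world_from_camera': array([[   0.7819,    0.5272,   -0.3327,  936.7316],
       [   0.6233,   -0.6731,    0.398 , -409.5243],
       [  -0.0142,   -0.5185,   -0.8549, 1003.2161],
       [   0.    ,    0.    ,    0.    ,    1.    ]])}
{'fx': 416.77504992564144, 'fy': 416.77504992564144, 'cx': 323.3096831192711, 'cy': 237.16289422868607, 'mount': array([[  0.0012,  -0.9633,  -0.2684,  68.7058],
       [  1.    ,   0.001 ,   0.0008,  -0.1818],
       [ -0.0005,  -0.2684,   0.9633, -70.1327],
       [  0.    ,   0.    ,   0.    ,   1.    ]])}
```

View pics/top.png

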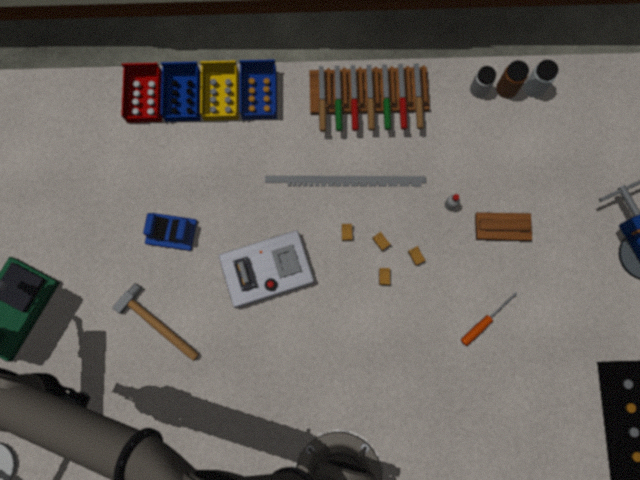

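View pics/scene.png

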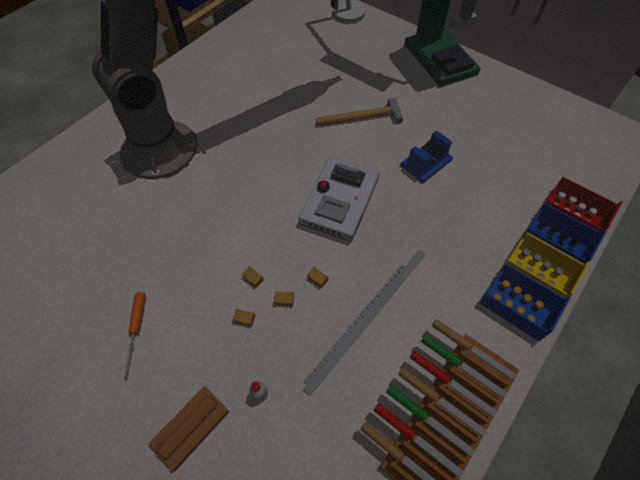

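The top view shows four saddle-like blocks at (347,232), (381,242), (416,256) and (385,277). The heater is at (267,269), with the slot block at (245,273), the pocket plate at (288,261) and the button at (271,285). Next I'll locate them metrically.

Run:
```python
from h import *
z=np.load('top.npz');im,d,M=z['im'],z['d'],z['M'];c=optics.calibration('top')
P=cloud(d,c,M)
hsv=cv2.cvtColor(im,cv2.COLOR_RGB2HSV)
m=cv2.inRange(hsv,(10,110,80),(28,255,255));m[:215]=0;m[300:]=0;m[:,:330]=0;m[:,440:]=0
cs,_=cv2.findContours(m,cv2.RETR_EXTERNAL,cv2.CHAIN_APPROX_NONE)
for k in cs:
    if cv2.contourArea(k)<30: continue
    mk=np.zeros_like(m);cv2.drawContours(mk,[k],-1,255,-1)
    q=P[(mk>0)];zt=np.percentile(q[:,2],80)
    g=np.array([ray(u,v,22,c,M)[:2] for u,v in k[:,0]],np.float32)
    r=cv2.minAreaRect(g);print('saddle',r,'z',zt,'dist',np.hypot(*r[0]))
# heater: points with z 36..46
H=(P[...,2]>30)&(P[...,2]<75);H[:225]=0;H[315:]=0;H[:,:210]=0;H[:,325:]=0
r=cv2.minAreaRect(P[H][:,:2].astype(np.float32));print('heater',r, np.median(P[H][:,2]))
for n,u,v in [('slot',245,273),('pocket',288,261),('button',271,285)]: print(n,P[v,u],ray(u,v,45,c,M))
```

```text
saddle ((507.4081726074219, -138.3309783935547), (26.761131286621094, 43.65456008911133), 87.15965270996094) z 22.81725228893747 dist 525.9263381996773
saddle ((560.4228515625, -228.22915649414062), (42.2712516784668, 27.940309524536133), 25.008922576904297) z 21.211895857561608 dist 605.1134773143554
saddle ((603.9231567382812, -134.3371124267578), (42.71202850341797, 27.55559730529785), 33.83069610595703) z 21.845929058416278 dist 618.6837956661626
saddle ((632.3988647460938, -43.61256408691406), (27.15961456298828, 41.81503677368164), 88.29936218261719) z 22.179024095783916 dist 633.9009227618961
heater ((535.47119140625, 178.54507446289062), (151.5320281982422, 224.80914306640625), 16.324115753173828) 40.04079798840303
slot [517.0966 226.3353  78.8689] [522.6163 230.7736  45.    ]
pocket [551.9323 116.6952  42.5753] [551.4942 116.5473  45.    ]
button [487.1554 161.4145  55.407 ] [488.6347 162.3416  45.    ]
```

```bash
cat >> h.py <<'E'
from scipy.spatial.transform import Rotation as Ro
def Rdown(yaw): # tool y at yaw deg, z down
    a=np.radians(yaw);y=np.array([np.cos(a),np.sin(a),0]);z=np.array([0,0,-1.])
    return np.stack([np.cross(y,z),y,z],1)
def delta(pos,yaw,s=None):
    s=s or readout.read_state();R=np.array(s['tool_rot'])
    print('t',R.T@(np.array(pos)-s['position'])/1000,'r',Ro.from_matrix(R.T@Rdown(yaw)).as_rotvec(),'at',np.array(s['position']))
E
python3 -c "
from h import *
delta((440,200,230),30);delta((507,-138,200),-3)"
```

```text
t [-0.3366 -0.3026  0.0735] r [-0.0017  0.0007  0.6735] at [237.1617 604.725  302.9578]
t [-0.5223 -0.5928  0.1041] r [-0.0015  0.0012  1.2495] at [237.1617 604.725  302.9578]
```

```bash
python3 -m inch '[[100,-0.042,-0.038,0.01,0,0,0.085],[100,-0.084,-0.076,0.02,0,0,0.17],[100,-0.126,-0.114,0.03,0,0,0.255],[100,-0.168,-0.152,0.04,0,0,0.34],[100,-0.21,-0.19,0.05,0,0,0.425],[100,-0.252,-0.228,0.06,0,0,0.51],[100,-0.294,-0.266,0.07,0,0,0.6],[100,-0.336,-0.303,0.08,0,0,0.67],[100,-0.366,-0.349,0.085,0,0,0.76],[100,-0.396,-0.395,0.09,0,0,0.85]]'
python3 -c "
from h import *
delta((507,-138,200),-3)"
```

```text
time: 1.35
position: [461.8, 91.0, 213.6]
tool_rot: [[-0.337, 0.941, -0.0], [0.941, 0.337, -0.0], [0.0, -0.0, -1.0]]
force: [1.1, 0.8, 0.5]
gripper_width: 1.001
gripper_force: 0.0
t [-0.2309 -0.0348  0.0136] r [-0.0001 -0.      0.3966] at [461.8393  91.0465 213.5563]
```

```bash
python3 -m inch '[[100,-0.058,-0.009,0.003,0,0,0.1],[100,-0.116,-0.017,0.007,0,0,0.2],[100,-0.174,-0.026,0.01,0,0,0.3],[100,-0.231,-0.035,0.0136,0,0,0.3966],[100,-0.231,-0.035,0.0136,0,0,0.3966],[100,-0.231,-0.035,0.0136,0,0,0.3966]]'
cat > blk.py <<'E'
from h import *
import sys
im,d,c,M=snap('wrist',sys.argv[1]);P=cloud(d,c,M)
hsv=cv2.cvtColor(im,cv2.COLOR_RGB2HSV)
m=cv2.inRange(hsv,(10,110,60),(30,255,255))&((P[...,2]>8)&(P[...,2]<40)).astype(np.uint8)*255
cs,_=cv2.findContours(m,cv2.RETR_EXTERNAL,cv2.CHAIN_APPROX_NONE)
for k in cs:
    if cv2.contourArea(k)<300: continue
    mk=np.zeros_like(m);cv2.drawContours(mk,[k],-1,255,-1);q=P[mk>0]
    top=q[q[:,2]>np.percentile(q[:,2],95)-8]
    print(cv2.minAreaRect(top[:,:2].astype(np.float32)),np.percentile(q[:,2],[5,50,95]),cv2.boundingRect(k))
E
python3 blk.py w1.png
```

```text
time: 2.1
position: [507.1, -135.8, 199.8]
tool_rot: [[0.049, 0.999, -0.001], [0.999, -0.049, 0.001], [0.001, -0.001, -1.0]]
force: [0.6, 0.4, 0.4]
gripper_width: 1.004
gripper_force: 0.0
((529.5444946289062, -160.07363891601562), (43.95042419433594, 183.1689453125), 25.69353675842285) [11.6258 19.2807 23.4821] (374, 327, 79, 69)
((509.5877990722656, -111.0789794921875), (86.06725311279297, 43.360939025878906), 87.8495101928711) [14.9409 19.6114 23.4899] (292, 215, 71, 50)
((572.0426635742188, -99.82665252685547), (47.064231872558594, 131.94271850585938), 43.35850524902344) [12.5426 19.5492 23.6292] (438, 186, 91, 80)
((582.3985595703125, -46.517189025878906), (148.55331420898438, 30.922616958618164), 4.703433513641357) [17.7156 19.9886 23.9009] (504, 33, 86, 60)
```

View pics/w1.png

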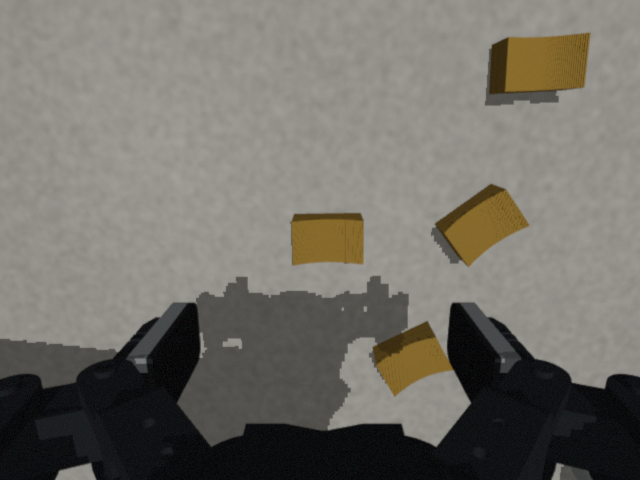

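The near block spans about (292–363, 213–265) and the dark strip at rows 213–221 is its far side. It sits just ahead of the gripper's axis, and the three look-alikes lie to the right.

Run:
```python
from h import *
im,d,c,M=snap('wrist');P=cloud(d,c,M)
for p in [(292,265),(363,265),(292,222),(363,220)]: print(p,ray(*p,24,c,M), im[p[1]-4,p[0]+(4 if p[0]<300 else -4)])
q=P[222:264,293:362].reshape(-1,3);print(np.percentile(q,[2,25,50,75,98],axis=0))
print(np.median(P[100:180,250:350].reshape(-1,3),0))
t=np.load('top.npz')
```

```text
(292, 265) [ 486.1037 -152.2287   24.    ] [132 105  46]
(363, 265) [ 530.3706 -154.283    24.    ] [134 105  44]
(292, 222) [ 487.9346 -124.7151   24.    ] [80 61 22]
(363, 220) [ 530.977  -125.4675   24.    ] [83 65 28]
[[ 488.1817 -153.2504   17.3672]
 [ 497.8623 -146.5672   18.6666]
 [ 508.7305 -139.69     19.6794]
 [ 519.3799 -132.9302   21.4849]
 [ 528.9856 -126.5807   23.934 ]]
[494.2402 -77.0161   0.1881]
```

Run:
```python
from h import *
s=readout.read_state();im,d,c,M=snap('wrist');P=cloud(d,c,M)
Q=(P-s['position'])@np.array(s['tool_rot'])
m=(P[...,2]>60)&(d>0)
for a,b in [(100,300),(340,560)]:
    k=m.copy();k[:,:a]=0;k[:,b:]=0;k[:290]=0;k[420:]=0
    q=Q[k];print(np.percentile(q,[1,5,50,95,99],axis=0), (Q[...,2]*k).max())
delta((508.7,-139.4,84),-2)
```

```text
[[ -9.8191 -56.3119  -7.5781]
 [ -6.0368 -53.8607  -6.3972]
 [ 11.0071 -43.5172  24.0799]
 [ 17.3112 -30.5063  52.6262]
 [ 17.6962 -27.1131  57.4855]] 59.536880522804765
[[-9.6445 25.6456 -7.5649]
 [-5.657  29.2093 -6.3378]
 [11.2916 42.1801 21.9525]
 [17.3666 52.6484 52.4175]
 [17.759  54.8185 57.2757]] 59.6399459330455
t [-0.005   0.0015  0.1161] r [-0.0005 -0.0011 -0.0115] at [ 507.4532 -134.4499  200.0668]
```

```bash
python3 -m inch '[[80,-0.005,0.0015,0.04,0,0,-0.0115],[80,-0.005,0.0015,0.08,0,0,-0.0115],[80,-0.005,0.0015,0.12,0,0,-0.0115],[80,-0.005,0.0015,0.12,0,0,-0.0115]]' 30
python3 - <<'E'
from h import *
s=readout.read_state();im,d,c,M=snap('wrist','w2.png');P=cloud(d,c,M)
print(s['position'],s['gripper_width'],s['force'])
delta((508.7,-139.4,80),-2)
E
```

```text
time: 2.75
position: [506.7, -139.4, 78.1]
tool_rot: [[0.036, 0.999, -0.006], [0.999, -0.036, 0.002], [0.001, -0.006, -1.0]]
force: [0.1, -0.4, 0.5]
gripper_width: 0.801
gripper_force: 0.0
[ 506.6934 -139.3953   78.0655] 0.8007981471996737 [ 0.1007 -0.4124  0.5109]
t [ 0.0009  0.0004 -0.0001] r [-0.0022 -0.0007 -0.0015] at [ 508.2303 -140.2407   79.908 ]
```

View pics/w2.png

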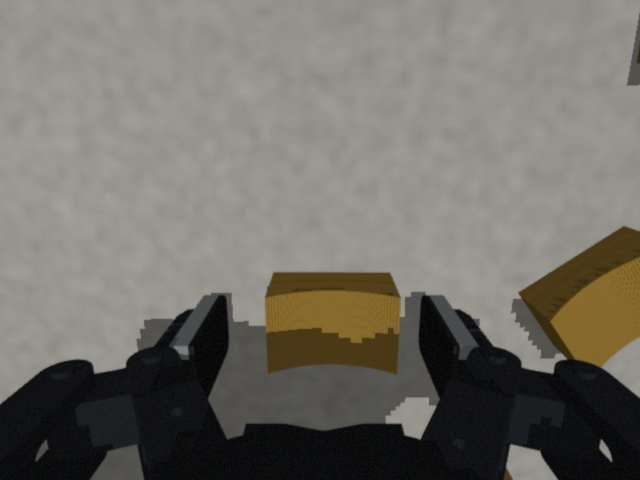

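The saddle (266–399, 290–372) lies centred between the pads (228 and 421), so I'll close and lift.

```bash
python3 -m inch '[[40,0,0,0,0,0,0],[40,0,0,0,0,0,0],[30,0,0,0,0,0,0],[30,0,0,0,0,0,0],[30,0,0,-0.04,0,0,0],[30,0,0,-0.08,0,0,0],[30,0,0,-0.08,0,0,0]]' 40
python3 - <<'E'
from h import *
# tips & heater view target
delta((551.5,123.8,170),16.3)
E
```

```text
time: 3.68
position: [510.8, -142.0, 163.7]
tool_rot: [[0.038, 0.999, 0.008], [0.999, -0.038, -0.0], [-0.0, 0.008, -1.0]]
force: [-0.1, -0.2, -2.1]
gripper_width: 0.505
gripper_force: 41.9
t [ 0.2671  0.0306 -0.0061] r [ 0.0077  0.0014 -0.3225] at [ 510.8359 -141.9961  163.7042]
```

```bash
python3 -m inch '[[30,0.055,0.007,-0.01,0,0,-0.08],[30,0.11,0.015,-0.02,0,0,-0.16],[30,0.165,0.022,-0.03,0,0,-0.25],[30,0.2,0.03,-0.036,0,0,-0.3225],[30,0.2,0.03,-0.036,0,0,-0.3225],[30,0.2,0.03,-0.036,0,0,-0.3225]]'
python3 - <<'E'
from h import *
s=readout.read_state();im,d,c,M=snap('wrist','w3.png');P=cloud(d,c,M);np.savez('w3.npz',im=im,d=d,M=M,P=P);print(s['position'],s['gripper_force'])
E
```

```text
time: 4.42
position: [545.9, 55.7, 195.7]
tool_rot: [[-0.279, 0.96, -0.001], [0.96, 0.279, -0.002], [-0.001, -0.002, -1.0]]
force: [-0.8, -1.3, -1.6]
gripper_width: 0.506
gripper_force: 41.8
[545.8711  55.7051 195.708 ] 41.80155426263809
```

View pics/w3.png

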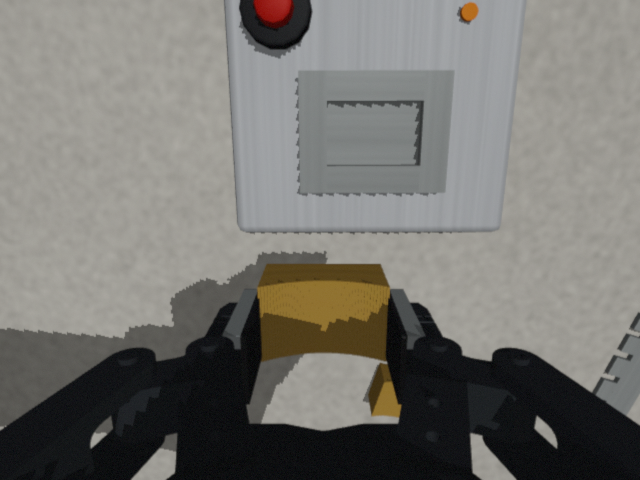

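The pocket opening has its corners at about (327,101), (423,101), (421,165) and (326,165). The plate's outer corners are about (300,70), (454,70), (445,192) and (298,192). The saddle is held level at (325,320).

Run:
```python
from h import *
z=np.load('w3.npz');P,M=z['P'],z['M'];c=optics.calibration('wrist')
for n,L in [('pocket',[(327,101),(423,101),(421,165),(326,165)]),('plate',[(300,70),(454,70),(445,192),(298,192)])]:
    q=np.array([ray(u,v,49,c,M) for u,v in L],np.float32);print(n,q[:,:2].tolist(),q.mean(0),cv2.minAreaRect(q[:,:2]))
print('rim z',np.median(P[178:186,320:420,2]),'floor',np.median(P[115:155,340:405,2]),'case',np.median(P[205:220,280:460,2]))
m=(P[...,2]>36)&(P[...,2]<45);m[:,:210]=0;m[240:]=0
k=P[m];e=P[225:229,260:480].reshape(-1,3);e=e[e[:,2]>36];v=np.polyfit(e[:,0],e[:,1],1);print('edge yaw',np.degrees(np.arctan(v[0])))
q=P[72:190,300:450].reshape(-1,3);q=q[(q[:,2]>46)&(q[:,2]<53)];print('plate pts',cv2.minAreaRect(q[:,:2].astype(np.float32)))
f=P[100:166,326:424].reshape(-1,3);f=f[(f[:,2]>38)&(f[:,2]<45)];print('floor pts',cv2.minAreaRect(f[:,:2].astype(np.float32)))
```

```text
Traceback (most recent call last):
cv2.error: OpenCV(4.12.0) /io/opencv/modules/imgproc/src/convhull.cpp:143: error: (-215:Assertion failed) total >= 0 && (depth == CV_32F || depth == CV_32S) in function 'convexHull'
```

Run:
```python
from h import *
R=lambda q:cv2.minAreaRect(np.ascontiguousarray(q[:,:2],dtype=np.float32))
z=np.load('w3.npz');P,M=z['P'],z['M'];c=optics.calibration('wrist')
for n,L in [('pocket',[(327,101),(423,101),(421,165),(326,165)]),('plate',[(300,70),(454,70),(445,192),(298,192)])]:
    q=np.array([ray(u,v,49,c,M) for u,v in L]);print(n,q[:,:2].tolist(),q.mean(0),R(q))
print('rim z',np.median(P[178:186,320:420,2]),'floor',np.median(P[115:155,340:405,2]),'case',np.median(P[205:220,280:460,2]))
e=P[222:227,260:480].reshape(-1,3);e=e[e[:,2]>36];v=[0]
mask=((P[...,2]>30)&(P[...,2]<70)).astype(np.uint8)
ed=np.array([ray(u,np.nonzero(mask[:250,u])[0].max(),40,c,M) for u in range(260,480,5)]);print('edge yaw',np.degrees(np.arctan(np.polyfit(ed[:,0],ed[:,1],1)[0])))
q=P[72:190,300:450].reshape(-1,3);q=q[(q[:,2]>46)&(q[:,2]<53)];print('plate pts',R(q))
f=P[100:166,326:424].reshape(-1,3);f=f[(f[:,2]>38)&(f[:,2]<45)];print('floor pts',R(f))
```

```text
pocket [[525.0574973004269, 130.59883374988672], [570.6516595791961, 143.90601133883882], [580.3860763258151, 114.0794501120917], [533.4235624525351, 100.36658728014231]] [552.3797 122.2377  49.    ] ((552.509033203125, 122.27702331542969), (48.92356872558594, 31.36532974243164), 16.277610778808594)
plate [[508.4241841236426, 140.66570586298639], [580.1998747453165, 161.60985381134597], [597.2293464573233, 104.40078228059758], [523.2861990701338, 82.80524034036519]] [552.2849 122.3704  49.    ] ((551.8885498046875, 122.25923156738281), (77.0322036743164, 59.70671463012695), 16.280757904052734)
rim z 49.20096509013274 floor 42.23252658857986 case 40.22894237355838
edge yaw 16.57497580458752
plate pts ((552.3384399414062, 122.71353149414062), (76.07940673828125, 57.6142463684082), 16.329212188720703)
floor pts ((552.6517944335938, 122.21755981445312), (48.1307258605957, 32.211944580078125), 16.45189094543457)
```

Run:
```python
from h import *
s=readout.read_state();z=np.load('w3.npz');P,M=z['P'],z['M'];c=optics.calibration('wrist')
R=np.array(s['tool_rot']);p=np.array([545.871,55.705,195.708])
q=np.array([ray(u,v,139.7,c,M) for u,v in [(259,289),(389,291),(389,357),(260,360)]]);print((q-p)@R)
cen=((q-p)@R).mean(0);print(cen)
off=R@np.array([cen[0],cen[1],0])
for zz in (150,122): delta((552.4-off[0],122.4-off[1],zz),16.3)
```

```text
[[ 15.5772 -21.6114  56.0286]
 [ 14.996   20.714   55.9575]
 [ -9.2703  21.8024  55.9808]
 [-10.5614 -22.2891  56.0568]]
[ 2.6854 -0.346  56.0059]
t [0.0601 0.0255 0.0456] r [-0.0017  0.001  -0.0029] at [545.7823  55.162  195.7167]
t [0.0601 0.0255 0.0736] r [-0.0017  0.001  -0.0029] at [545.7823  55.162  195.7167]
```

```bash
python3 -m inch '[[30,0.04,0.017,0.02,0,0,-0.003],[30,0.0615,0.0255,0.045,0,0,-0.003],[30,0.0615,0.0255,0.061,0,0,-0.003],[30,0.0615,0.0255,0.061,0,0,-0.003],[30,0.0615,0.0255,0.061,0,0,-0.003]]'
python3 - <<'E'
from h import *
s=readout.read_state();im,d,c,M=snap('wrist','w4.png');R=np.array(s['tool_rot']);off=R@np.array([1.3,-.2,0])
print((s['position']+off),s['force']);delta((552.4-off[0],122.4-off[1],122),16.3)
E
```

```text
time: 5.1
position: [554.1, 121.3, 136.0]
tool_rot: [[-0.28, 0.96, 0.001], [0.96, 0.28, -0.001], [-0.001, 0.001, -1.0]]
force: [0.6, -0.1, -1.9]
gripper_width: 0.503
gripper_force: 41.8
[553.522  122.4693 136.0106] [ 0.6271 -0.1398 -1.8958]
t [-0.0001 -0.0014  0.0143] r [0.0016 0.0006 0.0001] at [554.2448 121.7258 136.2822]
```

View pics/w4.png

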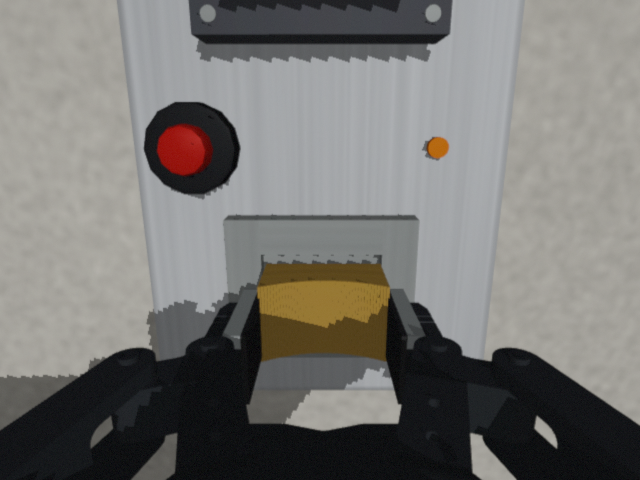

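The plate's far edge spans 225–418 (centre 321) and the saddle 258–390 (centre 324), which agrees with a −1.4 mm shift along tool y before going down.

```bash
python3 -m inch '[[30,0,-0.0014,0.003,0,0,0],[30,0,-0.0014,0.007,0,0,0],[30,0,-0.0014,0.010,0,0,0],[30,0,-0.0014,0.013,0,0,0],[30,0,-0.0014,0.0145,0,0,0],[30,0,-0.0014,0.0145,0,0,0]]'
python3 -c "
from h import *
delta((553.1,121.3,122),16.3);print(readout.read_state()['force'])"
```

```text
time: 5.9
position: [552.4, 122.7, 124.2]
tool_rot: [[-0.283, 0.959, -0.001], [0.959, 0.283, 0.002], [0.002, -0.001, -1.0]]
force: [-10.1, -2.7, 25.8]
gripper_width: 0.504
gripper_force: 44.7
t [-0.0016  0.0003  0.0022] r [-0.0006 -0.002   0.0025] at [552.3908 122.7465 124.2125]
[-10.1214  -2.6504  25.8192]
```

```bash
python3 -m inch '[[30,-0.0008,-0.001,-0.002,0,0,0],[30,-0.0012,-0.001,-0.002,0,0,0]]'
python3 - <<'E'
from h import *
im,d,c,M=snap('wrist','w5.png');P=cloud(d,c,M)
print(readout.read_state()['position'],readout.read_state()['force'])
E
```

```text
time: 6.15
position: [552.1, 122.5, 124.3]
tool_rot: [[-0.284, 0.959, 0.001], [0.959, 0.284, 0.002], [0.002, 0.002, -1.0]]
force: [-2.9, 1.1, 10.3]
gripper_width: 0.506
gripper_force: 43.2
[552.088  122.4996 124.2953] [-4.164  0.614 10.697]
```

View pics/w5.png

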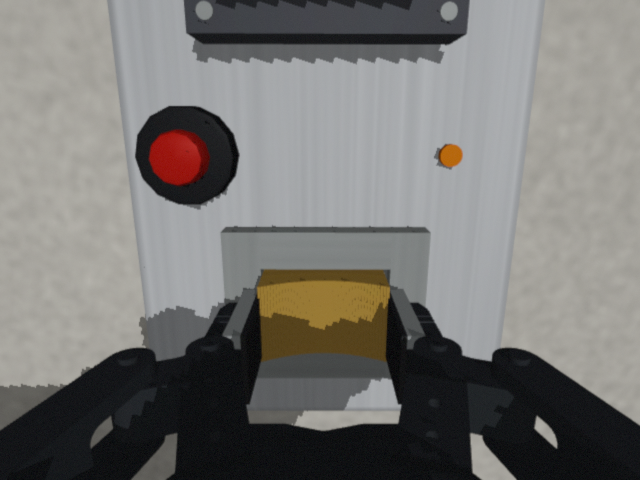

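The saddle's far face now shows only at rows 270–281, so it is in the pocket at least partly, and it is centred on the plate (222–428). I'll check its top height against the expected 66 mm.

Run:
```python
from h import *
im,d,c,M=snap('wrist');P=cloud(d,c,M)
for r in (284,290,300,320,340,352): print(r,[np.round(P[r,a:b].reshape(-1,3).mean(0),1) for a,b in ((262,268),(320,328),(378,384))])
print('rim',np.median(P[240:262,240:410,2]))
q=P[282:357,262:385].reshape(-1,3);k=[q[(abs((q-[552,122.5,0])@[.96,.28,0]-t)<2)][:,2].mean() for t in (-18,-10,0,10,18)];print(k)
```

```text
284 [array([528.1, 131.6,  63.5]), array([547.6, 135.8,  59.8]), array([565.5, 142.8,  63.9])]
290 [array([528.7, 130.3,  65.2]), array([548.2, 134. ,  60.5]), array([566. , 141.1,  64.6])]
300 [array([529.6, 126.6,  64.8]), array([549.3, 130.1,  59.9]), array([567.1, 137.7,  64.9])]
320 [array([531.5, 119.7,  65.4]), array([551.5, 122.9,  60.2]), array([569.4, 130.8,  65. ])]
340 [array([533.4, 112.2,  65.1]), array([553.7, 115.3,  60. ]), array([571.8, 123.6,  65.2])]
352 [array([534.5, 107.8,  65.3]), array([555.1, 110.6,  59.9]), array([573.3, 119.2,  65.2])]
rim 49.14339061006588
[np.float64(63.89577005288856), np.float64(61.01623571829837), np.float64(65.11664075853848), np.float64(61.2728609730497), np.float64(64.33496025710024)]
```

The hollow's bottom reads 60 mm and the ends 65+ mm, which matches sitting flat on the floor. Releasing.

```bash
python3 -m inch '[[30,0,0,-0.001,0,0,0],[65,0,0,-0.001,0,0,0],[75,0,0,-0.001,0,0,0],[80,0,0,-0.002,0,0,0],[80,0,0,-0.01,0,0,0],[90,0,0,-0.05,0,0,0],[90,0,0,-0.09,0,0,0],[90,0,0,-0.09,0,0,0]]'
python3 - <<'E'
from h import *
im,d,c,M=snap('wrist','w6.png');P=cloud(d,c,M);np.savez('w6.npz',P=P,M=M,im=im)
# heater yaw 16.3; insert top
m=(P[...,2]>76)&(P[...,2]<88);m[300:]=0
ys,xs=np.nonzero(m);print('insert px',xs.min(),xs.max(),ys.min(),ys.max());q=P[m]
print(q.mean(0),cv2.minAreaRect(np.ascontiguousarray(q[:,:2],dtype=np.float32)))
delta((520,233,200),16.3)
E
```

```text
time: 7.25
position: [553.8, 121.9, 216.6]
tool_rot: [[-0.283, 0.959, 0.007], [0.959, 0.283, 0.003], [0.001, 0.008, -1.0]]
force: [0.0, 0.2, -0.1]
gripper_width: 0.903
gripper_force: 0.0
insert px 257 383 0 31
[520.3957 231.0567  80.3317] ((520.3858032226562, 231.4200897216797), (56.42321014404297, 12.567937850952148), 16.547962188720703)
t [0.1158 0.0004 0.0146] r [ 0.0037 -0.0006  0.0029] at [552.4215 121.8217 214.574 ]
```

View pics/w6.png

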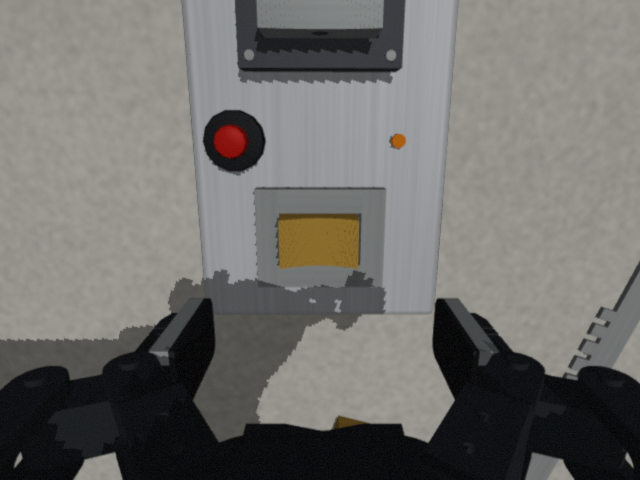

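The saddle (279–360, 214–267) sits flat in the pocket. The insert's top is at (257–383, 0–31) and measures 56×12.6 mm at (520.4, 231.3), consistent with the pocket position plus 114 mm. Moving above it.

```bash
python3 -m inch '[[100,0.055,0,0.005,0,0,0.003],[100,0.11,0.0004,0.014,0.003,0,0.003],[100,0.1145,0.0004,0.035,0.003,0,0.003],[100,0.1145,0.0004,0.035,0.003,0,0.003],[100,0.1145,0.0004,0.035,0.003,0,0.003]]'
python3 - <<'E'
from h import *
s=readout.read_state();im,d,c,M=snap('wrist');P=cloud(d,c,M);Q=(P-s['position'])@np.array(s['tool_rot'])
m=(P[...,2]>76)&(P[...,2]<88)&(abs(Q[...,1])<35)&(abs(Q[...,0])<25)
q=P[m];print(np.median(q[:,2]),cv2.minAreaRect(np.ascontiguousarray(q[:,:2],dtype=np.float32)))
b=(P[...,2]>54)&(P[...,2]<62);b[330:]=0;q=P[b];print('block',np.median(q[:,2]),cv2.minAreaRect(np.ascontiguousarray(q[:,:2],dtype=np.float32)))
for zz in (150,126): delta((520.4,231.4,zz),16.3)
E
```

```text
time: 7.92
position: [519.8, 230.3, 177.7]
tool_rot: [[-0.279, 0.96, -0.003], [0.96, 0.279, -0.002], [-0.001, -0.003, -1.0]]
force: [-0.1, -1.4, 0.5]
gripper_width: 1.001
gripper_force: 0.0
80.26752693706707 ((520.3126831054688, 231.55870056152344), (56.107662200927734, 13.260329246520996), 16.40753936767578)
block 58.060244531108665 ((520.2653198242188, 231.58847045898438), (84.30611419677734, 40.74944305419922), 16.42723274230957)
t [0.001  0.0007 0.0282] r [-0.0025  0.0005 -0.0023] at [520.1057 230.2787 178.1825]
t [0.001  0.0007 0.0522] r [-0.0025  0.0005 -0.0023] at [520.1057 230.2787 178.1825]
```

```bash
python3 -m inch '[[100,0.0012,0.0006,0.02,-0.0025,0,-0.002],[100,0.0012,0.0006,0.038,-0.0025,0,-0.002],[100,0.0012,0.0006,0.046,-0.0025,0,-0.002],[100,0.0012,0.0006,0.046,-0.0025,0,-0.002],[100,0.0012,0.0006,0.046,-0.0025,0,-0.002]]'
python3 - <<'E'
from h import *
im,d,c,M=snap('wrist','w7.png')
delta((520.3,231.5,132),16.3)
E
```

```text
time: 8.6
position: [520.0, 233.0, 132.3]
tool_rot: [[-0.282, 0.959, 0.0], [0.959, 0.282, 0.0], [0.0, 0.001, -1.0]]
force: [-0.3, 0.5, 0.2]
gripper_width: 0.997
gripper_force: 0.0
t [-0.0015 -0.0002  0.0004] r [ 0.0008 -0.0004  0.0018] at [520.0553 233.0345 132.4338]
```

View pics/w7.png

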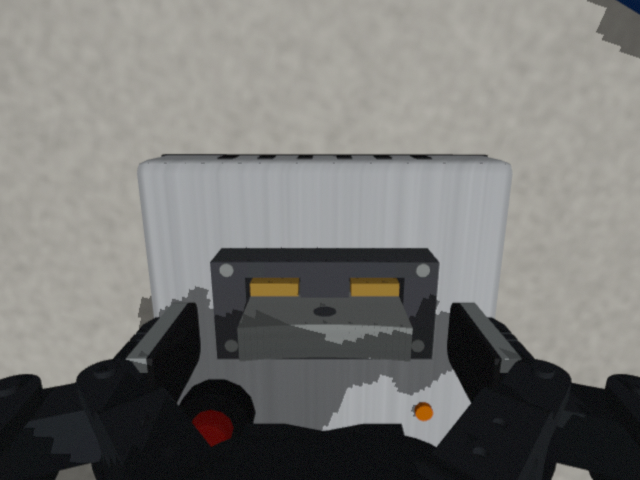

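The insert's top spans 240–411, centred between the pads at 199 and 448. Nudging −1.5 mm in x, then closing.

```bash
python3 -m inch '[[100,-0.0015,0,0,0,0,0.0018],[50,-0.0015,0,0,0,0,0.0018],[50,-0.0015,0,0,0,0,0.0018],[45,-0.0015,0,0,0,0,0.0018],[45,-0.0015,0,0,0,0,0.0018]]' 90
cat > chk.py <<'E'
from h import *
s=readout.read_state();im,d,c,M=snap('wrist');P=cloud(d,c,M);R=np.array(s['tool_rot']);Q=(P-s['position'])@R
print('pos',np.array(s['position']),'tilt',np.arcsin(R[2,1]),'F',s['force'],'T',s['ft_torque'],'gf',s['gripper_force'])
# insert top heights along heater x, in world; lower corners = top-40 (tilt small)
u=np.array([.96,.2807,0]);t=(P-[520.3,231.5,0])@u;w=(P-[520.3,231.5,0])@[-.2807,.96,0]
m=(abs(t)<24)&(w>-9)&(w<9)&(P[...,2]>79)&(P[...,2]<125);m[:255]=0
a=np.polyfit(t[m],P[...,2][m],1);e=np.polyfit(t[m],P[...,2][m]-np.polyval(a,t[m]),0)
for _ in range(3):
    r=P[...,2]-np.polyval(a,t);m&=abs(r)<1.5;a=np.polyfit(t[m],P[...,2][m],1)
print('n',m.sum(),'ends up -x:',a[1]-28*a[0]-82,'+x:',a[1]+28*a[0]-82,'slope',a[0])
b=(P[...,2]>35)&(P[...,2]<44)&(abs(t)<70)&(w>26)&(w<50);p=P[b];A=np.c_[p[:,:2]-p[:,:2].mean(0),np.ones(len(p))];print('case plane',np.linalg.lstsq(A,p[:,2],rcond=None)[0])
E
python3 chk.py
```

```text
time: 9.28
position: [520.8, 231.7, 132.9]
tool_rot: [[-0.281, 0.96, 0.001], [0.96, 0.281, 0.001], [0.001, 0.002, -1.0]]
force: [-0.9, -0.1, 4.9]
gripper_width: 0.629
gripper_force: 94.4
pos [520.7989 231.6906 132.8702] tilt 0.0015072945115339295 F [-0.9068 -0.0998  4.936 ] T [-0.1137  0.0505 -0.0101] gf 94.42716479301453
n 4727 ends up -x: -1.7619700802260354 +x: -1.710577395958893 slope 0.0009177265047703143
case plane [ 0.0009 -0.0002 40.1683]
```

```bash
python3 -m inch '[[45,0,0.0018,-0.0005,0.02,0,0],[45,0,0.0034,-0.001,0.04,0,0],[45,0,0.0050,-0.0015,0.06,0,0],[45,0,0.0067,-0.002,0.08,0,0],[45,0,0.0084,-0.0024,0.10,0,0],[45,0,0.0101,-0.0027,0.12,0,0],[45,0,0.0101,-0.0027,0.12,0,0],[45,0,0.0101,-0.0027,0.12,0,0]]'; python3 chk.py
```

```text
time: 10.32
position: [531.1, 234.7, 135.0]
tool_rot: [[-0.281, 0.953, -0.113], [0.96, 0.279, -0.033], [0.0, -0.118, -0.993]]
force: [4.5, 1.3, 5.4]
gripper_width: 0.629
gripper_force: 94.9
pos [531.0612 234.7272 135.0488] tilt -0.11791310896289733 F [4.5005 1.2987 5.3983] T [ 0.2785 -1.417   0.0203] gf 94.85365077853203
n 1409 ends up -x: 8.893904792522079 +x: -4.843684581499701 slope -0.24531409596467443
case plane [ 0.0008  0.0004 40.1312]
```

```bash
cat > chk.py <<'E'
from h import *
s=readout.read_state();im,d,c,M=snap('wrist');P=cloud(d,c,M);R=np.array(s['tool_rot']);p=np.array(s['position']);Q=(P-p)@R
print('pos',p,'tilt',-np.arcsin(R[2,1]),'F',np.array(s['force']),'T',np.array(s['ft_torque']),'gf',s['gripper_force'])
m=(abs(Q[...,1])<23)&(abs(Q[...,0])<6)&(Q[...,2]>40)&(Q[...,2]<75)
a=np.polyfit(Q[...,1][m],Q[...,2][m],1)
for _ in range(4):
    r=Q[...,2]-np.polyval(a,Q[...,1]);k=m&(abs(r)<3);a=np.polyfit(Q[...,1][k],Q[...,2][k],1)
print('n',k.sum(),'top in tool: slope',a[0],'z',a[1])
for n,y in (('-x',-28),('+x',28)): print(n,'up', (p+R@[0,y,90.9])[2]-42, 'vision', (p+R@[0,y,a[1]+a[0]*y+38.3])[2]-42)
b=(P[...,2]>35)&(P[...,2]<44)&(abs((P-[520.3,231.5,0])@[.96,.2807,0])<60);w=(P-[520.3,231.5,0])@[-.2807,.96,0];b&=(w>26)&(w<48);q=P[b];A=np.c_[q[:,:2]-q[:,:2].mean(0),np.ones(len(q))];print('case plane',np.linalg.lstsq(A,q[:,2],rcond=None)[0])
E
python3 chk.py
```

```text
pos [531.0435 234.7053 135.0559] tilt 0.11786779998107837 F [3.8163 0.295  4.7076] T [ 0.3507 -1.3625 -0.0147] gf 94.84758138656616
n 4797 top in tool: slope -0.00590894700415376 z 52.83605453952398
-x up 6.079249769721272 vision 5.6805305098376095
+x up -0.5060741602704439 vision -0.5761883059392119
case plane [ 0.0005  0.0009 40.1339]
```

Step 2 is met: the −x end is about 6 mm up, the +x end is down and the heater is level. Next stroke pivots about the −x corner.

```bash
python3 -m inch '[[45,0,-0.0026,-0.0009,-0.03,0,0],[45,0,-0.0052,-0.0017,-0.06,0,0],[45,0,-0.0080,-0.0024,-0.09,0,0],[45,0,-0.0106,-0.003,-0.12,0,0],[45,0,-0.0134,-0.0035,-0.15,0,0],[45,0,-0.0152,-0.0038,-0.17,0,0],[45,0,-0.0152,-0.0038,-0.17,0,0],[45,0,-0.0152,-0.0038,-0.17,0,0]]'; python3 chk.py
```

```text
time: 11.42
position: [512.9, 229.0, 138.0]
tool_rot: [[-0.28, 0.959, 0.04], [0.96, 0.28, 0.011], [-0.001, 0.042, -0.999]]
force: [-2.0, -2.0, -15.6]
gripper_width: 0.624
gripper_force: 97.3
pos [512.9102 229.0316 138.0164] tilt -0.041660532287374694 F [ -1.9763  -1.9624 -15.5971] T [-0.2157  0.6078  0.0641] gf 97.28525832295418
n 4753 top in tool: slope -0.002413264107007629 z 52.840383405238555
-x up 4.029188660458587 vision 3.7215012332287642
+x up 6.361503670947272 vision 6.18884169982249
case plane [-0.0017  0.0084 41.8223]
```

Pull reached about 15 N and the heater edge eased up slightly (~1.5 mm). I'll relieve it first, then rock back with less net lift.

```bash
python3 -m inch '[[45,0,0,0.0015,0,0,0],[45,0,0.0025,0.0011,0.03,0,0],[45,0,0.0051,0.0003,0.06,0,0],[45,0,0.0077,-0.0005,0.09,0,0],[45,0,0.0103,-0.0012,0.12,0,0],[45,0,0.0121,-0.0017,0.14,0,0],[45,0,0.0121,-0.0017,0.14,0,0]]'; python3 chk.py
```

```text
time: 12.35
position: [527.4, 233.1, 142.0]
tool_rot: [[-0.279, 0.956, -0.087], [0.96, 0.278, -0.026], [-0.0, -0.09, -0.996]]
force: [-2.2, -2.2, -15.6]
gripper_width: 0.632
gripper_force: 97.6
pos [527.3838 233.1485 142.0383] tilt 0.09057893060742857 F [ -2.194   -2.2298 -15.6111] T [-0.1558 -0.1893 -0.4034] gf 97.63411939144135
n 4823 top in tool: slope -0.005585945264961423 z 53.00440222350693
-x up 12.043723208401431 vision 11.48521357748298
+x up 6.978236397422734 vision 6.731257310894335
case plane [-0.0148  0.0031 43.321 ]
```

```bash
python3 -m inch '[[45,0,0,0.001,0,0,0],[45,0,0,0.002,0,0,0],[45,0,0,0.003,0,0,0],[45,0,0,0.003,0,0,0]]'; python3 chk.py
```

```text
time: 12.9
position: [526.6, 233.6, 139.4]
tool_rot: [[-0.281, 0.956, -0.087], [0.96, 0.28, -0.025], [0.0, -0.091, -0.996]]
force: [-3.3, -0.8, -15.1]
gripper_width: 0.623
gripper_force: 97.7
pos [526.5639 233.6262 139.367 ] tilt 0.09102701030914108 F [ -3.338   -0.8182 -15.0926] T [-0.2079 -0.0228 -0.5429] gf 97.71864831447601
n 4764 top in tool: slope -0.005091553332659753 z 52.973346503600105
-x up 9.388624104716314 vision 8.874850059024368
+x up 4.298148205524058 vision 4.068320674403267
case plane [-0.0208 -0.0048 41.6538]
```

```bash
python3 -m inch '[[45,0,0,0.001,0,0,0],[45,0,0,0.002,0,0,0],[45,0,0,0.003,0,0,0],[45,0,0,0.003,0,0,0]]'; python3 chk.py
```

```text
time: 13.45
position: [525.8, 233.4, 137.7]
tool_rot: [[-0.281, 0.956, -0.09], [0.96, 0.28, -0.025], [0.001, -0.093, -0.996]]
force: [-8.2, -2.9, -3.5]
gripper_width: 0.63
gripper_force: 98.9
pos [525.772  233.3929 137.7181] tilt 0.0933894663659287 F [-8.1713 -2.8755 -3.4938] T [-0.459   1.3338 -0.5325] gf 98.87157797813416
n 4810 top in tool: slope -0.006440425967892838 z 52.9288532642424
-x up 7.825384018551375 vision 7.3184180290461
+x up 2.6031726330360243 vision 2.4552986022774377
case plane [ 0.001  -0.0005 40.1451]
```

The heater is back flat on its feet. I now preload the pull lightly (~9 N) before rotating, so that only one end slides.

```bash
python3 -m inch '[[45,0,-0.0005,-0.0004,0,0,0],[45,0,-0.001,-0.0007,0,0,0],[45,0,-0.0028,-0.0012,-0.02,0,0],[45,0,-0.0046,-0.0017,-0.04,0,0],[45,0,-0.0064,-0.0022,-0.06,0,0],[45,0,-0.0082,-0.0026,-0.08,0,0],[45,0,-0.01,-0.003,-0.1,0,0]]'; python3 chk.py
python3 - <<'E'
from h import *
im,d,c,M=snap('wrist');P=cloud(d,c,M);b=(P[...,2]>55)&(P[...,2]<61);b[330:]=0;q=P[b]
print(cv2.minAreaRect(np.ascontiguousarray(q[:,:2],dtype=np.float32)))
E
```

```text
time: 14.38
position: [517.2, 230.9, 140.3]
tool_rot: [[-0.281, 0.96, 0.011], [0.96, 0.281, 0.003], [0.0, 0.011, -1.0]]
force: [-2.3, 0.7, -13.7]
gripper_width: 0.627
gripper_force: 97.9
pos [517.2304 230.947  140.2991] tilt -0.011209885541484062 F [ -2.2785   0.6771 -13.7253] T [ 0.1023  0.5203 -0.495 ] gf 97.87659958004951
n 4741 top in tool: slope -0.002401026069543137 z 52.862276900866625
-x up 7.090992818703441 vision 6.761507904627933
+x up 7.718733261695988 vision 7.523697353880863
case plane [ 0.0004  0.0011 40.6057]
((514.185546875, 239.9564208984375), (84.58841705322266, 22.410390853881836), 16.18578338623047)
```

Both ends are now about 7 mm up and the heater is on its feet, so step 3 is met. Continuing to rock.

```bash
python3 -m inch '[[45,0,0,0.0006,0,0,0],[45,0,0.0017,0.0001,0.02,0,0],[45,0,0.0034,-0.0004,0.04,0,0],[45,0,0.0051,-0.0009,0.06,0,0],[45,0,0.0068,-0.0013,0.08,0,0],[45,0,0.0085,-0.0017,0.1,0,0],[45,0,0.0094,-0.0019,0.11,0,0],[45,0,0.0094,-0.0019,0.11,0,0]]'; python3 chk.py
```

```text
time: 15.48
position: [527.0, 233.3, 142.3]
tool_rot: [[-0.281, 0.955, -0.095], [0.96, 0.279, -0.028], [-0.0, -0.099, -0.995]]
force: [-1.9, 1.1, -14.4]
gripper_width: 0.626
gripper_force: 97.8
pos [526.9647 233.299  142.3354] tilt 0.09942853822137943 F [ -1.9019   1.0983 -14.3877] T [ 0.2323 -0.0932 -0.3469] gf 97.80322104692459
n 4772 top in tool: slope -0.0037236852340449106 z 52.97584814038368
-x up 12.663791322570816 vision 12.186051252848685
+x up 7.104962885085456 vision 6.834719282198165
case plane [-0.0013  0.0071 41.607 ]
```

```bash
python3 -m inch '[[45,0,0,0.001,0,0,0],[45,0,0,0.0018,0,0,0],[45,0,-0.0026,0.001,-0.03,0,0],[45,0,-0.0052,0.0003,-0.06,0,0],[45,0,-0.0079,-0.0004,-0.09,0,0],[45,0,-0.0105,-0.0009,-0.12,0,0],[45,0,-0.0132,-0.0014,-0.15,0,0],[45,0,-0.015,-0.0016,-0.17,0,0],[45,0,-0.015,-0.0016,-0.17,0,0]]'; python3 chk.py
```

```text
time: 16.65
position: [512.0, 229.3, 146.2]
tool_rot: [[-0.282, 0.957, 0.066], [0.959, 0.281, 0.02], [0.0, 0.069, -0.998]]
force: [-3.3, 0.2, -6.7]
gripper_width: 0.629
gripper_force: 98.5
pos [511.9929 229.2651 146.1577] tilt -0.06945215335326806 F [-3.2824  0.2402 -6.7378] T [ 0.0497  0.8272 -0.0385] gf 98.51099163293839
n 4742 top in tool: slope -0.0050777661808567446 z 52.78027512908765
-x up 11.53375060819262 vision 11.21207543954445
+x up 15.419945194494986 vision 15.381939369643959
case plane [ 0.001   0.0001 40.1607]
```

```bash
python3 -m inch '[[45,0,0,-0.0004,0,0,0],[45,0,0.0025,-0.0012,0.03,0,0],[45,0,0.005,-0.002,0.06,0,0],[45,0,0.0075,-0.0028,0.09,0,0],[45,0,0.0095,-0.0035,0.11,0,0],[45,0,0.0095,-0.0035,0.11,0,0]]'; python3 chk.py
```

```text
time: 17.45
position: [522.9, 231.9, 150.6]
tool_rot: [[-0.281, 0.959, -0.035], [0.96, 0.28, -0.01], [-0.0, -0.037, -0.999]]
force: [-0.4, -0.7, -2.4]
gripper_width: 0.626
gripper_force: 99.1
pos [522.8719 231.9282 150.5661] tilt 0.03684958969811138 F [-0.3885 -0.6819 -2.3571] T [ 0.0296 -0.0435 -0.0026] gf 99.0640577673912
n 4796 top in tool: slope -0.0034320973194867386 z 52.86619585237386
-x up 18.759321156523697 vision 18.39727253109423
+x up 16.696211120933967 vision 16.526229467798217
case plane [ 0.001   0.0001 40.1604]
```

The insert is free (only its weight remains). Straightening and lifting gently.

```bash
python3 -m inch '[[45,0,-0.001,-0.002,-0.012,0,0],[45,0,-0.002,-0.004,-0.024,0,0],[45,0,-0.0033,-0.0065,-0.037,0,0],[45,0,-0.0033,-0.009,-0.037,0,0],[45,0,-0.0033,-0.0115,-0.037,0,0],[45,0,-0.0033,-0.0135,-0.037,0,0],[45,0,-0.0033,-0.0135,-0.037,0,0],[45,0,-0.0033,-0.0135,-0.037,0,0]]'; python3 chk.py
python3 - <<'E'
from h import *
im,d,c,M=snap('wrist','w8.png');snap('scene','s2.png');snap('top','t2.png')
a=cv2.imread('pics/s2.png')[120:270,270:410];b=cv2.imread('pics/t2.png')[200:320,200:340]
w=cv2.imread('pics/w8.png')
cv2.imwrite('pics/mix.png',np.hstack([cv2.resize(w,(400,300)),cv2.resize(a,(320,300))]))
E
```

```text
time: 18.5
position: [518.4, 231.0, 163.1]
tool_rot: [[-0.281, 0.96, -0.003], [0.96, 0.281, -0.001], [0.0, -0.004, -1.0]]
force: [-0.7, 0.3, -1.7]
gripper_width: 0.627
gripper_force: 99.1
pos [518.3719 230.9774 163.0898] tilt 0.0036234581319563685 F [-0.7212  0.2649 -1.6648] T [-0.0212  0.0488 -0.0129] gf 99.06505554914474
n 4752 top in tool: slope -0.002421222347777624 z 52.82667638054352
-x up 30.291868321958276 vision 29.997399648800695
+x up 30.088955110592494 vision 29.930073998807188
case plane [ 0.0008 -0.0004 40.1765]
```

View pics/mix.png

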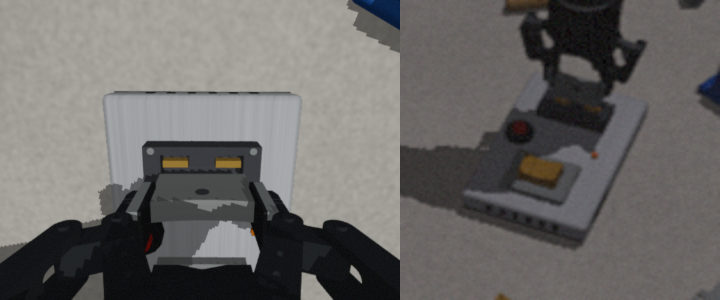

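The picture shows the insert held upright between the fingers above the block (at about (205,190) on the left), with its underside ~14 mm above the slot mouth. The saddle sits in its pocket ((540,170) on the right) and the heater stands flat.

```bash
python3 -c "
from cell import ctrl
print(ctrl.finish_job())"
```

```text
the job is handed in; nothing more can be done
None
```

I handed the job in with the saddle flat in its pocket and released, and the insert rocked free and held upright about 14 mm above its slot; the heater ended flat on its feet a few millimetres from its start, after lifting a few millimetres at one edge and tilting about 1.2° mid-rock, and the hand-in returned no verdict.

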